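# Hold a reading lens at focal height over a tin

## Task

Pull the reading lens out from under the roof of its wooden holder and hold it level over the middle of the sardine tin, with the glass at the height that the red pointer on the gauge stand shows, so that the lid could be read through it. Leave the tin, the pointer and the other things on the table as they are. The program finishes while the gripper still holds the lens there: do not put it down or rest it on anything.

Things in the scene. Friction and masses are not known exactly. Their poses are not given: they have to be found in the camera images.
- lens: Reading lens lying level, handle out of the holder's mouth. Steel rim 71 mm across, 10 thick, clear glass; neck 8 thick; black handle 14 x 14 mm, flat sides, 48 to 150 mm from lens centre, cap to 153. Origin: centre of the glass, mid thickness; handle along its -x; z up. About 90 g, centre of mass about 26 mm along -x. At first the origin is 33 mm above the table, the handle's underside 26 mm.
- dock: Fixed wooden lens holder 91 x 98 x 52 mm; origin at its underside, below the stored lens (which starts 0 to 5 mm nearer the mouth). Mouth faces -x, block's front at x=-46. Floor 28 mm up, side walls 78 apart; dark roof from x=-21 to +46, underside 46 mm and top 52 mm up. The lens comes out only by sliding level toward -x and clears the roof once its centre is past x=-57 mm.
- gauge: Fixed focus gauge: dark round steel foot 64 mm across, 13 mm high, with an upright steel post 8 mm thick, 169 mm tall in all. Origin at the underside on the post's axis, z up. It stands 110 to 130 mm beyond the tin as seen from the robot; its -x axis points roughly to the tin and the robot.
- focus_mark (a point): Tip (mid thickness) of the level red pointer, 41 mm long from the post's axis, 7 wide, 5 thick, on the red collar of the gauge's post, pointing along the gauge's -x toward the tin. Its height, 70 to 130 mm above the table, is the focal height for the middle of the glass. The collar sits by friction (about 3 N) and must not be shifted.
- tin: Closed flat white-sided sardine tin with a turquoise picture lid, 63 x 105 mm and 26 mm high, loose on the table, any yaw. Origin at the centre of its underside; the lens goes over this point.
- mug: Purple mug, 90 x 119 x 95 mm, bystander; origin at the centre of the underside.
- spectacles: Brown-framed spectacles, arms open, 141 x 142 x 42 mm, bystander; origin at the centre of the underside.
- tumbler: Clear glass tumbler, 77 mm across, 99 mm high, bystander; origin at the centre of the underside.

How it is judged:
By the outcome, as a careful person would: the job done as asked, in the order asked, and still so for the second after the job is handed in, while the arm keeps its last pose, push and grip.
It also fails if it takes over 46 s, if anything falls off the work surface, if the arm or the gripper's body presses on something with over 40 N, if the wrist force passes 120 N, or if a joint passes its speed limit or range.

## Robot

A 6-joint arm with a two-finger parallel gripper is mounted at the origin on a cart in front of the work surface, level with it; the furniture and walls round the work are solid. World frame = base frame: x ahead of the robot, y to its left, z up, the work surface at z = 0. Lengths are in m, angles in rad, forces in N, time in s.
With the tool pointing down it reaches from about 0.375 to 0.975 m from the base axis. Payload 3.8 kg.
Tool frame: the origin (TCP) lies at the very end of the fingers, on their centre line; the grasp point (between the pads) lies bot.hold_point_z behind it (bot.hold_point_z is the distance from the TCP to the grasp point, in m); z points along the fingers, y is the line along which they close (so a half turn about z gives the same grasp; the last joint's range is limited). The gripper opens to 85 mm and grips with 20 to 120 N. Pads are 22 mm wide; open, the fingers measure 114 mm over their backs; the gripper's body (76 mm by 85 mm) begins 54 mm behind the grasp point. The pads swing forward as they close: fully open they stand 13 mm farther back than shut.
Start: joints at [1.302, 0.264, 1.604, -0, 1.274, -0.037], TCP at [0.155, 0.657, 0.231] pointing down, gripper open.
Joint ranges: [-2.63, 2.63], [-0.94, 2.18], [0.31, 2.57], [-1.31, 4.45], [0, 2.66], [-2.55, 2.55]. Speed limits (rad/s): [2.57, 2.57, 3.14, 3.14, 3.14, 3.14].

## Interface

Orientations are given as a rotation vector (axis times angle).
In Python, from workcell import bot gives the robot as it stands.
- The arm moves only by the shell command python3 jog.py 'ROWS' [OPENING] [FORCE]. ROWS is a JSON list of rows, 1 to 5 of them, each of 4 numbers: dx, dy, dz in m, then a turn about the tool's z in rad; each row shifts and turns the commanded pose from where the row before left it, along the tool's axes as they then stand; what a row does not reach is not made up. A row lasts 1/8 s, in which the tool goes at most 0.0625 m and 0.188 rad, less where a joint would pass 70% of its speed; a pose out of reach is approached as far as the arm can. OPENING is the opening from 0.0 (shut) to 1.0 (fully open), set as the command begins (- or left out keeps the last). The fingers move at their own pace and stop on an object; FORCE is the grip in N (left out, the last holds). Time passes only in rows, so rows that do not move let the fingers close. It prints the time, the measured TCP pose, the force, the opening and the grip force at its end.
- bot.read_state(): the state, without advancing time (a new reading comes with each control period).
- bot.read_camera(name): name is "side" or "top" or "wrist"; returns the picture (420x560x3 uint8, red, green, blue); there is no depth.
- bot.camera_info(name): a dict with "intrinsics" (3x3 intrinsics, pixels), "extrinsics" (4x4, takes a point from camera to world coordinates). Camera axes: x right, y down, z forward; pixel columns grow to the right and rows downward; lengths in m; the calibration is good to about 2 mm. The wrist camera is an equidistant fisheye: a pixel r from the principal point sees the ray r / f radians off the axis. A picture is of the moment at which its call begins: read the wrist's pose just before it. camera_info takes no time and is no camera call; for the wrist camera it gives the pose at the moment of the call.
- bot.finish_job(): hands the job in; it is judged then, once.
The state is a dict: "time": time; "q": joint angles; "joint_vel": joint speeds; "joint_torque": joint torques, N m; "tool_pos": TCP position; "tcp_rot": TCP orientation; "wrist_force": force on the tool from outside, world axes, zero at the start; "torque": the same for the moment, N m; "width": opening from 0.0 (shut) to 1.0 (fully open); "grip_force": force on a finger pad.
Only numpy, scipy, OpenCV 4.12 (cv2) and the standard library are available. Lean on these libraries where they do the work, as an engineer would, in place of code of your own. Each camera call takes 0.05 s, during which the arm holds its last target. There are 200 camera calls.

## Working session

There is one attempt and no reset: what is moved stays moved. The work goes in short steps, Python scripts to look and compute and a shell command to move; the robot and the scene stay as the last step left them, time stands still between calls to the robot, and variables do not carry over. Pictures are saved under pics/ and viewed, at most 10 in all, crops included, and the job is handed in when it is done.

```bash
mkdir -p pics; ls; python3 - <<'E'
from workcell import bot
import cv2,numpy as np
for n in("side","top"):
    im=bot.read_camera(n); cv2.imwrite(f"pics/{n}0.png",im[:,:,::-1])
    c=bot.camera_info(n); print(n,np.round(c["intrinsics"],1).tolist(),np.round(c["extrinsics"],3).tolist())
print(bot.hold_point_z,bot.read_state())
E
```

```text
jog.py
pics
workcell.py
side [[519.3, 0.0, 279.1], [0.0, 519.3, 213.9], [0.0, 0.0, 1.0]] [[0.998, -0.047, 0.034, 0.498], [-0.053, -0.512, 0.857, -0.88], [-0.023, -0.858, -0.514, 0.63], [0.0, 0.0, 0.0, 1.0]]
top [[383.6, 0.0, 282.4], [0.0, 383.6, 210.5], [0.0, 0.0, 1.0]] [[0.01, -0.999, 0.05, 0.504], [-1.0, -0.01, 0.0, 0.069], [0.0, -0.05, -0.999, 0.93], [0.0, 0.0, 0.0, 1.0]]
0.0187 {'time': 0.1, 'q': array([ 1.30212024e+00,  2.64712842e-01,  1.60525304e+00, -2.85277570e-05,
        1.27370596e+00, -3.69160443e-02]), 'joint_vel': array([-0.00021188, -0.00131897, -0.00211577, -0.00011588, -0.00057833,
       -0.0002378 ]), 'joint_torque': array([ 6.92245831e-04, -5.16698277e+01, -3.68595421e+01, -6.31266943e-06,
        6.24258479e-03, -5.77401721e-06]), 'tool_pos': array([0.15488491, 0.65630138, 0.2300545 ]), 'tcp_rot': array([-0.36318687, -3.12023562,  0.00323414]), 'wrist_force': array([-0.11394311,  0.36650234, -0.20597389]), 'torque': array([-0.01362904,  0.00093521,  0.0047635 ]), 'grip_force': 0.0, 'width': 0.9985587043235764}
```

View pics/side0.png

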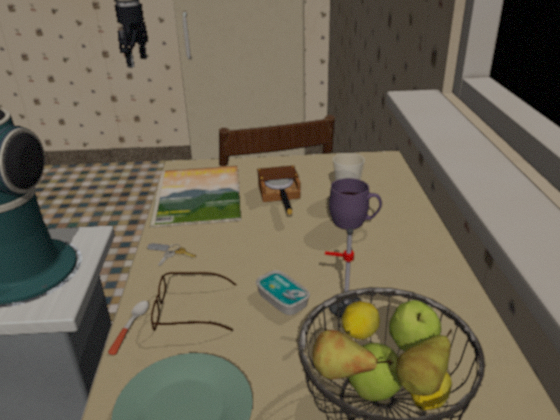

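View pics/top0.png

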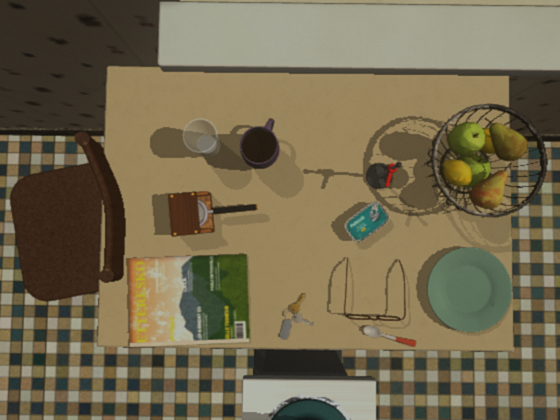

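The side view shows the dock at (280,183) with the handle running to (290,212), the pointer tip at about (326,254) and the tin at (283,292). The top view shows the dock at (190,213) with the handle out to (256,208), the tin at (367,223) and the red pointer at about (392,173).

```bash
cat > h.py <<'E'
import numpy as np,cv2
from workcell import bot
def ray(n,uv):
    c=bot.camera_info(n);K=np.array(c["intrinsics"]);E=np.array(c["extrinsics"])
    d=E[:3,:3]@np.linalg.solve(K,[uv[0],uv[1],1]);return E[:3,3],d/np.linalg.norm(d)
def plane(n,uv,z):
    o,d=ray(n,uv);return o+d*(z-o[2])/d[2]
def tri(u1,u2,n1="side",n2="top"):
    o1,d1=ray(n1,u1);o2,d2=ray(n2,u2)
    s=np.linalg.lstsq(np.c_[d1,-d2],o2-o1,rcond=None)[0]
    a,b=o1+s[0]*d1,o2+s[1]*d2;return (a+b)/2,np.linalg.norm(a-b)
def mask(im,lo,hi,box):
    h=cv2.cvtColor(im,cv2.COLOR_RGB2HSV);m=cv2.inRange(h,lo,hi);o=np.zeros_like(m)
    x0,y0,x1,y1=box;o[y0:y1,x0:x1]=m[y0:y1,x0:x1];return o
def pts(m):
    n,l,s,c=cv2.connectedComponentsWithStats(m);k=1+np.argmax(s[1:,4]);y,x=np.where(l==k);return np.c_[x,y].astype(float)
E
python3 - <<'E'
from h import *
S=cv2.imread("pics/side0.png")[:,:,::-1].copy();T=cv2.imread("pics/top0.png")[:,:,::-1].copy()
np.set_printoptions(precision=4,suppress=True)
for n,im,b,z in(("top",T,(340,195,395,250),.026),("side",S,(250,265,315,320),.026)):
    p=pts(mask(im,(80,90,60),(100,255,255),b));r=cv2.minAreaRect(p.astype(np.float32))
    print("tin",n,len(p),r,plane(n,r[0],z)); q=np.array([plane(n,c,z) for c in cv2.boxPoints(r)]);print(np.linalg.norm(np.diff(q,axis=0),axis=1))
for n,im,b in(("top",T,(360,150,410,200)),("side",S,(315,240,365,270))):
    for lo,hi in(((0,170,90),(8,255,255)),((172,170,90),(180,255,255))):
        m=mask(im,lo,hi,b)
        if m.any(): p=pts(m);print("red",n,len(p),p.min(0),p.max(0),p.mean(0))
m=mask(T,(0,0,0),(180,255,50),(214,195,262,222));p=pts(m);r=cv2.minAreaRect(p.astype(np.float32));print("handle",len(p),r);
for c in cv2.boxPoints(r):print(c,plane("top",c,.037))
a=cv2.resize(T[190:240,160:270],None,fx=7,fy=7,interpolation=cv2.INTER_CUBIC)
b=cv2.resize(T[150:200,355:410],None,fx=6,fy=6,interpolation=cv2.INTER_CUBIC)
c=cv2.resize(S[240:270,310:370],None,fx=6,fy=6,interpolation=cv2.INTER_CUBIC)
o=np.zeros((600,800,3),np.uint8);o[:350,:770]=a[:,:770];b=b[:250];o[350:350+250,:330]=b;o[380:560,400:760]=c
cv2.imwrite("pics/crop1.png",o[:,:,::-1])
E
```

```text
tin top 589 ((366.22003173828125, 221.46002197265625), (21.400001525878906, 39.0), 53.13010025024414) [ 0.5259 -0.1287  0.026 ]
[0.0925 0.0502 0.0923]
tin side 571 ((281.7200012207031, 288.0400085449219), (43.20000457763672, 21.200000762939453), 36.869895935058594) [ 0.528  -0.1363  0.026 ]
[0.0564 0.1019 0.0509]
red top 104 [385. 164.] [396. 186.] [389.8558 174.4327]
red side 136 [325. 251.] [353. 261.] [341.9118 255.0588]
red side 1 [351. 253.] [351. 253.] [351. 253.]
handle 208 ((234.33013916015625, 208.38629150390625), (5.338924407958984, 41.19346618652344), 83.9909896850586)
[213.5671 207.8876] [0.5539 0.2296 0.037 ]
[254.5343 203.5753] [0.5649 0.1342 0.037 ]
[255.0932 208.8849] [0.5525 0.1327 0.037 ]
[214.126  213.1973] [0.5415 0.2281 0.037 ]
```

View pics/crop1.png

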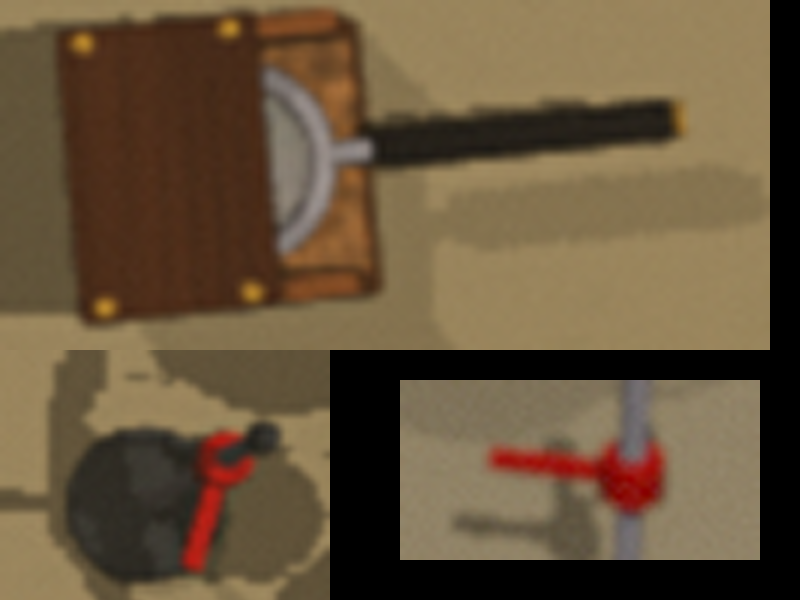

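The crop shows the handle from about (213,210) to the brass cap end at (257.5,207). The pointer tip is at top (387,186.3) and side (325,253). The tin centre needs refining, because the two views disagree by 8 mm.

```bash
python3 - <<'E'
from h import *
S=cv2.imread("pics/side0.png")[:,:,::-1].copy();T=cv2.imread("pics/top0.png")[:,:,::-1].copy()
np.set_printoptions(precision=4,suppress=True)
print("tip",tri((324.7,252.8),(386.8,186.2)))
p=pts(mask(T,(0,0,0),(180,255,62),(219,195,253,222)))
xs=np.unique(p[:,0]);cy=[p[p[:,0]==x,1].mean() for x in xs];w=[(p[:,0]==x).sum() for x in xs];k=np.polyfit(xs,cy,1);print("handle",k,np.mean(w))
A,B=[plane("top",(u,np.polyval(k,u)),.037) for u in(213.5,257.2)];d=(A-B)/np.linalg.norm(A-B);print(A,B,np.linalg.norm(A-B),d)
print("lens",B+d*.153,A+d*.048,"yaw",np.arctan2(d[1],d[0]))
from scipy.spatial.transform import Rotation as R
s=bot.read_state();M=R.from_rotvec(s["tcp_rot"]).as_matrix();print(M)
o=np.zeros((600,800,3),np.uint8)
o[:,:400]=cv2.resize(T[190:250,345:385],(400,600),interpolation=cv2.INTER_CUBIC)
o[:480,400:800]=cv2.resize(S[262:328,253:308],(400,480),interpolation=cv2.INTER_CUBIC)
cv2.imwrite("pics/tin1.png",o[:,:,::-1])
E
```

```text
tip (array([ 0.6012, -0.1541,  0.1126]), np.float64(0.002917056346659278))
handle [ -0.0889 229.2649] 5.529411764705882
[0.5483 0.2296 0.037 ] [0.5584 0.1279 0.037 ] 0.10224320694882644 [-0.0983  0.9952  0.    ]
lens [0.5433 0.2802 0.037 ] [0.5436 0.2774 0.037 ] yaw 1.669303728744418
[[-0.9733  0.2297 -0.0005]
 [ 0.2297  0.9733 -0.002 ]
 [ 0.     -0.0021 -1.    ]]
```

View pics/tin1.png

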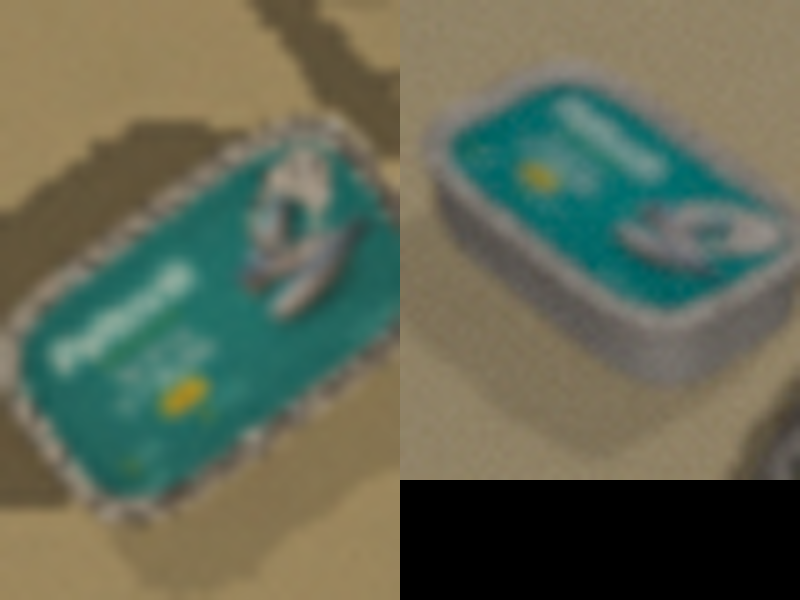

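```bash
python3 jog.py '[[-0.0326,-0.0477,0,0],[-0.0326,-0.0477,0,0],[-0.0326,-0.0477,0,0],[-0.0326,-0.0477,0,0],[-0.0326,-0.0477,0,0]]' 0.6; python3 jog.py '[[-0.0326,-0.0477,0,0],[-0.0326,-0.0477,0,0],[0,0,0,0]]'; python3 jog.py '[[-0.0538,-0.0078,0,0],[-0.0538,-0.0078,0,0],[-0.0538,-0.0078,0,0],[-0.0538,-0.0078,0,0],[-0.0538,-0.0078,0,0]]'; python3 jog.py '[[0,0,0,0.177],[0,0,0,0.177],[0,0,0,0.177],[0,0,0,0.177],[0,0,0,0.177]]'; python3 jog.py '[[0,0,0,0.177],[0,0,0,0.177],[0,0,0,0]]'
```

```text
time: 0.72
tool_pos: [0.2591, 0.3854, 0.2308]
tcp_rot: [0.362, 3.121, -0.001]
wrist_force: [0.1, -0.1, 0.9]
width: 0.601
grip_force: 0.0
time: 1.1
tool_pos: [0.3012, 0.2763, 0.2309]
tcp_rot: [0.372, 3.119, -0.002]
wrist_force: [0.5, 0.7, -0.4]
width: 0.601
grip_force: 0.0
time: 1.72
tool_pos: [0.5547, 0.1804, 0.2307]
tcp_rot: [-0.362, -3.12, -0.001]
wrist_force: [1.5, -0.1, 1.0]
width: 0.597
grip_force: 0.0
time: 2.35
tool_pos: [0.553, 0.1812, 0.2305]
tcp_rot: [-1.67, -2.659, 0.001]
wrist_force: [-1.6, 0.2, 0.6]
width: 0.6
grip_force: 0.0
time: 2.72
tool_pos: [0.5531, 0.181, 0.2307]
tcp_rot: [-2.104, -2.332, 0.001]
wrist_force: [-1.2, 0.6, 0.1]
width: 0.601
grip_force: 0.0
```

```bash
cat >> h.py <<'E'
def wray(uv,c):
    K=np.array(c["intrinsics"]);E=np.array(c["extrinsics"])
    a=(uv[0]-K[0,2])/K[0,0];b=(uv[1]-K[1,2])/K[1,1];t=np.hypot(a,b)
    d=np.array([np.sin(t)*a/t,np.sin(t)*b/t,np.cos(t)]);return E[:3,3],E[:3,:3]@d
def wplane(uv,c,z):
    o,d=wray(uv,c);return o+d*(z-o[2])/d[2]
E
python3 - <<'E'
from h import *
c=bot.camera_info("wrist");im=bot.read_camera("wrist");cv2.imwrite("pics/w1.png",im[:,:,::-1])
print(np.round(c["intrinsics"],1).tolist(),np.round(c["extrinsics"],4).tolist())
E
```

```text
[[325.2, 0.0, 282.4], [0.0, 325.2, 208.4], [0.0, 0.0, 1.0]] [[0.9946, 0.0999, 0.0274, 0.547], [0.1036, -0.9559, -0.2749, 0.2493], [-0.0012, 0.2763, -0.9611, 0.3737], [0.0, 0.0, 0.0, 1.0]]
```

View pics/w1.png

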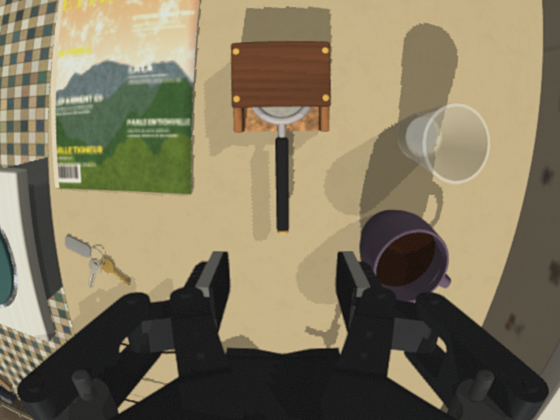

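The wrist view shows the handle from (282,138) to the cap end at (283,232). It is centred between the pads (229 and 337) and parallel to them.

```bash
python3 - <<'E'
from h import *
np.set_printoptions(precision=4,suppress=True)
c=bot.camera_info("wrist");im=cv2.imread("pics/w1.png")[:,:,::-1].copy()
p=pts(mask(im,(0,0,0),(180,255,70),(270,135,296,236)));xy=[]
for v in range(142,228,4):
    q=p[p[:,1]==v];xy.append(wplane((q[:,0].mean(),v),c,.037))
xy=np.array(xy);k=np.polyfit(xy[:,1],xy[:,0],1);print("x at y=.18:",np.polyval(k,.18),"slope",k[0],"rows",p[:,1].min(),p[:,1].max())
for v in(138,232.5):print(wplane((282.5,v),c,.038))
print("tin?",bot.read_state()["tool_pos"])
E
```

```text
x at y=.18: 0.5532529798404144 slope -0.11348315905960668 rows 137.0 230.0
[0.5489 0.2279 0.038 ]
[0.5597 0.1257 0.038 ]
tin? [0.5531 0.1808 0.2308]
```

```bash
python3 jog.py '[[0,0,0.05,0],[0,0,0.05,0],[0,0,0.05,0],[0,0,0.045,0],[0,0,0.0195,0]]' 0.6; python3 jog.py '[[0,0,0,0],[0,0,0,0],[0,0,0,0],[0,0,0,0]]' 0.0 50;python3 jog.py '[[0,0,0,0],[0,0,0,0],[0,0,0,0]]'
```

```text
time: 3.4
tool_pos: [0.5508, 0.1796, 0.0135]
tcp_rot: [-2.103, -2.33, 0.007]
wrist_force: [0.0, -0.3, 1.0]
width: 0.599
grip_force: 0.0
time: 3.9
tool_pos: [0.5549, 0.1802, 0.0185]
tcp_rot: [2.106, 2.328, 0.005]
wrist_force: [2.0, -0.5, 1.8]
width: 0.15
grip_force: 54.6
time: 4.28
tool_pos: [0.5547, 0.1801, 0.0178]
tcp_rot: [2.107, 2.328, 0.004]
wrist_force: [2.1, 0.2, 5.7]
width: 0.151
grip_force: 55.1
```

```bash
python3 jog.py '[[0,0,-0.002,0],[-0.005,0,-0.001,0],[-0.015,0,0,0],[-0.02,0,0,0],[-0.02,0,0,0]]'; python3 jog.py '[[-0.02,0,0,0],[-0.01,0,0,0],[0,0,0,0]]'; python3 - <<'E'
from h import *
s=bot.read_state();print(s["tool_pos"],s["tcp_rot"])
cv2.imwrite("pics/w2.png",bot.read_camera("wrist")[:,:,::-1])
E
```

```text
time: 4.9
tool_pos: [0.5588, 0.1181, 0.0193]
tcp_rot: [-2.108, -2.329, 0.002]
wrist_force: [0.8, 0.1, -1.0]
width: 0.153
grip_force: 54.3
time: 5.28
tool_pos: [0.5624, 0.0892, 0.0198]
tcp_rot: [-2.11, -2.328, -0.0]
wrist_force: [0.1, 1.3, -1.1]
width: 0.148
grip_force: 54.3
[0.56240842 0.08924861 0.01978655] [-2.10963116e+00 -2.32774936e+00 -8.67640677e-05]
```

View pics/w2.png

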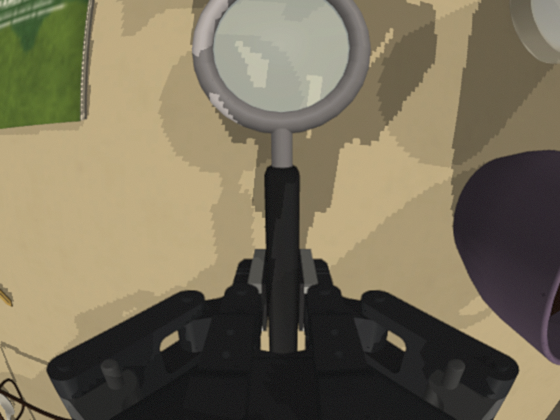

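The lens is held and fully clear of the dock, with the rim centred at about (281,45) and the handle square between the pads. Next I lift, move across to the tin and turn.

```bash
python3 jog.py '[[0,0,-0.02,0],[0,0,-0.04,0],[0,0,-0.04,0],[0,0,-0.02,0],[0,0,0,0]]'; python3 jog.py '[[-0.0412,-0.0306,0,0],[-0.0412,-0.0306,0,0],[-0.0412,-0.0306,0,0],[-0.0412,-0.0306,0,0],[-0.0412,-0.0306,0,0]]'; python3 jog.py '[[0,0,0,0.167],[0,0,0,0.167],[0,0,0,0.167],[0,0,0,0.167],[0,0,0,0.167]]'; python3 jog.py '[[0,0,0,0.167],[0,0,0,0.167],[0,0,0,0.167],[0,0,0,0.167],[0,0,0,0.167]]'; python3 jog.py '[[0,0,0.02,0],[0,0,0.018,0],[0,0,0,0],[0,0,0,0]]'
python3 - <<'E'
from h import *
s=bot.read_state();print(s["tool_pos"],s["tcp_rot"])
S=bot.read_camera("side");T=bot.read_camera("top");cv2.imwrite("pics/side2.png",S[:,:,::-1]);cv2.imwrite("pics/top2.png",T[:,:,::-1])
cv2.imwrite("pics/w3.png",bot.read_camera("wrist")[:,:,::-1]);print(np.array(bot.camera_info("wrist")["extrinsics"]).tolist())
o=np.zeros((600,800,3),np.uint8)
o[:300,:600]=cv2.resize(S[235:310,235:385],(600,300),interpolation=cv2.INTER_CUBIC)
o[300:,:600]=cv2.resize(T[165:240,300:450],(600,300),interpolation=cv2.INTER_CUBIC)
cv2.imwrite("pics/crop2.png",o[:,:,::-1])
E
```

```text
time: 5.95
tool_pos: [0.5639, 0.0909, 0.1423]
tcp_rot: [2.105, 2.328, 0.006]
wrist_force: [0.1, -0.0, -1.9]
width: 0.151
grip_force: 54.3
time: 6.58
tool_pos: [0.4282, -0.1305, 0.1378]
tcp_rot: [-2.105, -2.328, 0.002]
wrist_force: [-0.8, -0.5, -1.9]
width: 0.155
grip_force: 54.3
time: 7.2
tool_pos: [0.429, -0.1294, 0.1376]
tcp_rot: [-2.872, -1.266, 0.005]
wrist_force: [-0.8, 0.7, -0.7]
width: 0.152
grip_force: 54.4
time: 7.82
tool_pos: [0.429, -0.1292, 0.1376]
tcp_rot: [-3.14, 0.007, 0.006]
wrist_force: [-0.9, 0.5, -0.7]
width: 0.15
grip_force: 54.4
time: 8.32
tool_pos: [0.4302, -0.1297, 0.1013]
tcp_rot: [-3.141, -0.001, 0.002]
wrist_force: [0.8, 0.1, -0.9]
width: 0.153
grip_force: 54.3
[ 0.43015038 -0.12973846  0.10125876] [-3.14103435e+00 -1.38518095e-03  2.15746985e-03]
[[0.0016040412700601588, -0.9612681973387074, -0.2756100140357636, 0.5021812928469574], [-0.9999985250682754, -0.0013727092265098505, -0.0010322454413232089, -0.13144737937606724], [0.000613932305406465, 0.27561126329409924, -0.9612689814159994, 0.24547414563370795], [0.0, 0.0, 0.0, 1.0]]
```

View pics/crop2.png

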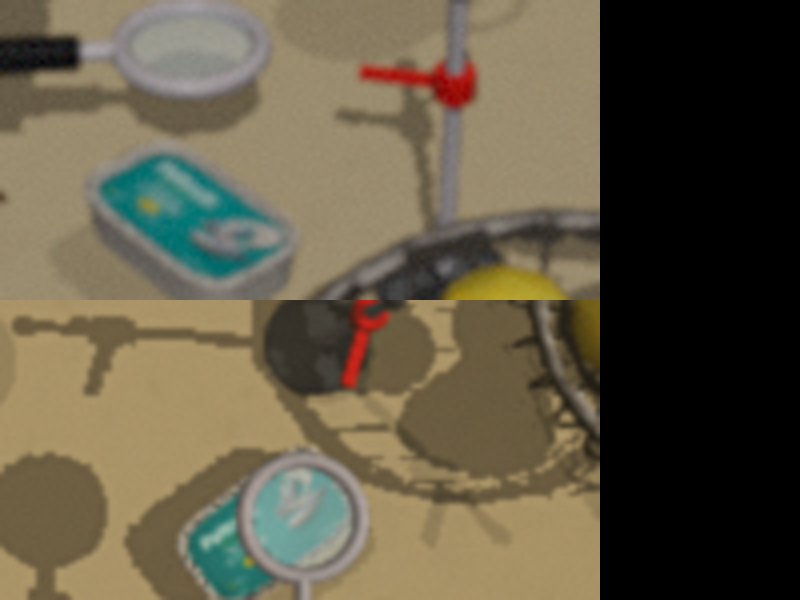

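View pics/w3.png

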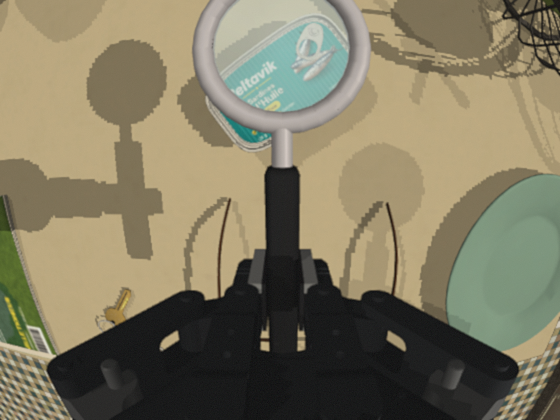

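The crop shows the lens rim centred at side (282.5,246.9) and top (375.3,218.6), with the pointer tip at side (325.1,252.7) and top (386.9,186). The wrist view shows the lid through the glass, with the lens slightly toward one end of the tin.

```bash
python3 - <<'E'
from h import *
np.set_printoptions(precision=4,suppress=True)
S0=cv2.imread("pics/side0.png")[:,:,::-1].copy();T0=cv2.imread("pics/top0.png")[:,:,::-1].copy();W=cv2.imread("pics/w3.png")[:,:,::-1].copy()
c=bot.camera_info("wrist")
def rect(p,f,tag):
    q=np.array([f(x) for x in p])[:,:2].astype(np.float32);r=cv2.minAreaRect(q*1000);print(tag,np.array(r[0]),np.array(r[1]),round(r[2],1))
for n,im,b in(("top",T0,(335,190,400,255)),("side",S0,(245,262,318,330))):
    rect(pts(mask(im,(75,60,40),(105,255,255),b)),lambda x:plane(n,x,.026),"lid "+n)
h=cv2.cvtColor(T0,cv2.COLOR_RGB2HSV);m=np.zeros(h.shape[:2],np.uint8)
m[190:255,335:400]=(((h[...,1]<85)|((h[...,0]>70)&(h[...,0]<110)))*255)[190:255,335:400].astype(np.uint8)
m=cv2.morphologyEx(cv2.morphologyEx(m,cv2.MORPH_CLOSE,np.ones((3,3))),cv2.MORPH_OPEN,np.ones((3,3)))
rect(pts(m),lambda x:plane("top",x,.026),"tin outline top (want 63x105)")
rect(pts(mask(W,(70,40,40),(105,255,255),(195,5,365,160))),lambda x:wplane(x,c,.026),"lid wrist thru lens")
print("lens tri",tri((282.5,246.9),(375.3,218.6)),"lens top@.117",plane("top",(375.3,218.6),.117),"lens exp z",bot.read_state()["tool_pos"][2]+.0152)
print("tip",tri((325.1,252.7),(386.9,186.0)))
E
```

```text
lid top [ 526.249 -129.202] [52.0435 94.1879] 35.8
lid side [ 528.5403 -135.9753] [50.9679 91.2887] 37.5
tin outline top (want 63x105) [ 526.1887 -128.9811] [ 64.2374 106.1679] 37.1
lid wrist thru lens [ 532.2659 -137.8002] [50.3931 78.6788] 36.6
lens tri (array([ 0.5309, -0.1293,  0.1122]), np.float64(0.0013543331192116927)) lens top@.117 [ 0.53   -0.1281  0.117 ] lens exp z 0.11761550636503439
tip (array([ 0.6018, -0.1543,  0.1128]), np.float64(0.003179324517027879))
```

```bash
python3 jog.py '[[-0.003,0.0005,-0.0005,0],[0,0,0,0],[0,0,0,0],[0,0,0,0]]'
python3 - <<'E'
from h import *
np.set_printoptions(precision=4,suppress=True)
for _ in range(3): s=bot.read_state();print(s["tool_pos"],s["tcp_rot"]);S=bot.read_camera("side");T=bot.read_camera("top")
cv2.imwrite("pics/side3.png",S[:,:,::-1]);cv2.imwrite("pics/top3.png",T[:,:,::-1])
o=np.zeros((600,800,3),np.uint8)
o[:300]=cv2.resize(S[225:270,220:340],(800,300),interpolation=cv2.INTER_CUBIC)
o[300:,:600]=cv2.resize(T[180:240,340:400][:, :],(300,300),interpolation=cv2.INTER_CUBIC).repeat(2,axis=1)
cv2.imwrite("pics/crop3.png",o[:,:,::-1])
E
```

```text
time: 8.98
tool_pos: [0.4277, -0.1305, 0.1024]
tcp_rot: [3.142, 0.001, 0.0]
wrist_force: [0.1, -0.2, -1.2]
width: 0.153
grip_force: 54.3
[ 0.4277 -0.1305  0.1024] [3.1416 0.0012 0.0002]
[ 0.4276 -0.1305  0.1023] [-3.1416 -0.0012 -0.    ]
[ 0.4276 -0.1305  0.1023] [-3.1416 -0.0013  0.    ]
```

View pics/crop3.png

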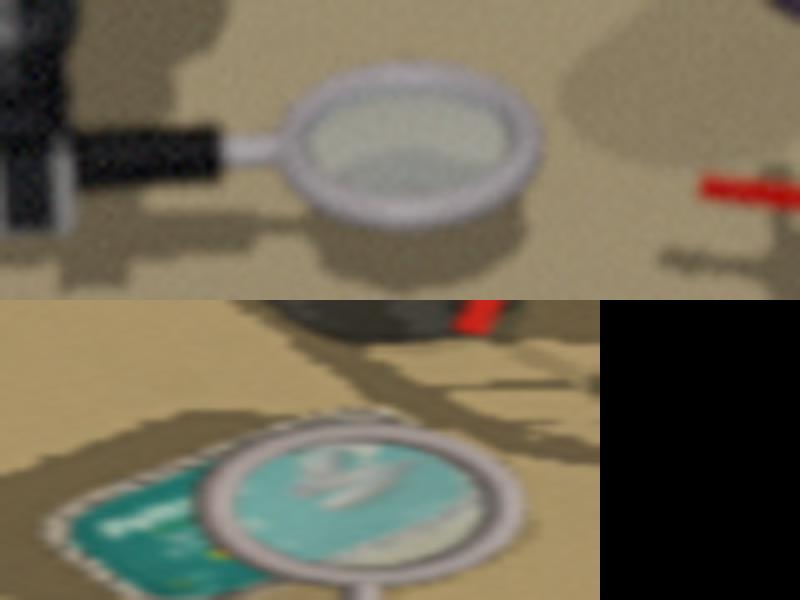

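The crop shows the rim centred at side (281.3,246.4) and top (375.7,220.6), with the pointer tip at side (324.6,252.5).

```bash
python3 - <<'E'
from h import *
np.set_printoptions(precision=4,suppress=True)
def proj(n,P):
    c=bot.camera_info(n);E=np.linalg.inv(np.array(c["extrinsics"]));x=np.array(c["intrinsics"])@(E[:3,:3]@P+E[:3,3]);return x[:2]/x[2]
z=bot.read_state()["tool_pos"];print("tool",z)
print("lens",tri((281.3,246.4),(375.7,220.6)),plane("top",(375.7,220.6),.1175))
print("tip",tri((324.7,252.5),(386.9,186.1)),"tip xy if z=.1175",plane("top",(386.9,186.1),.1175))
L=np.array([z[0]+.0975,z[1],z[2]+.0152]);a,b=proj("side",L),proj("side",L-[.07,0,0]);print("side proj",a,b,"slope",(a-b)[1]/(a-b)[0],"top proj",proj("top",L))
t=proj("side",np.array([.6018,-.154,L[2]]));print("tip row if at lens height, minus lens row:",t[1]-a[1],"measured",252.5-246.4)
E
```

```text
tool [ 0.4276 -0.1305  0.1023]
lens (array([ 0.5277, -0.1298,  0.1137]), np.float64(0.0035452554435754873)) [ 0.5258 -0.1288  0.1175]
tip (array([ 0.6013, -0.1541,  0.1132]), np.float64(0.0027586671720731927)) tip xy if z=.1175 [ 0.5994 -0.1529  0.1175]
side proj [278.8229 244.9715] [238.7101 246.9318] slope -0.04886986280055286 top proj [376.4845 220.9151]
tip row if at lens height, minus lens row: 5.546899131316621 measured 6.099999999999994
```

The lens is within about 1 mm of the tin centre in the top view and within about 1 mm of the pointer height in the side view. It is level, held and steady, so I am handing in.

```bash
python3 -c "
from workcell import bot
print(bot.finish_job())"
```

```text
the job is handed in; nothing more can be done
None
```

I pulled the lens out of its holder and handed the job in with the gripper holding it about 1 mm from both the tin's middle and the pointer's height, level to about a degree by camera; no verdict was returned.

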